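Feed one knob blank into the empty drilling jig

ROBOT

A 6-joint arm with a two-finger parallel gripper is mounted at the origin on a cart in front of the work surface, level with it; the furniture and walls round the work are solid. World frame = base frame: x ahead of the robot, y to its left, z up, the work surface at z = 0. Lengths are in m, angles in rad, forces in N, time in s.
With the tool pointing down it reaches from about 0.275 to 0.825 m from the base axis. Payload 4.9 kg.
Tool frame: the origin (TCP) lies midway between the tips of the shut fingers; the grasp point (between the pads) lies 19 mm behind it (bot.grip_depth is the distance from the TCP to the grasp point, in m); z points along the fingers, y is the line along which they close (so a half turn about z gives the same grasp; the last joint's range is limited). The gripper opens to 85 mm and grips with 20 to 120 N. Pads are 22 mm wide; open, the fingers measure 114 mm over their backs; the gripper's body (76 mm by 85 mm) begins 54 mm behind the grasp point. The pads swing forward as they close: fully open they stand 13 mm farther back than shut.
Start: joints at [-1.319, 0.326, -0.193, 1.052, 0, 1.437], TCP at [0.207, -0.51, 0.231] pointing down, gripper open.
Joint ranges: [-2.65, 2.65], [-0.97, 1.79], [-1.3, 1.35], [-1.93, 2.1], [-1.47, 1.37], [-3.14, 3.14]. Speed limits (rad/s): [2.57, 2.57, 3.14, 3.14, 3.14, 3.14].

INTERFACE

Orientations are given as a unit quaternion [w, x, y, z].
In Python, from cell import bot gives the robot as it stands. Calls block until the motion is done:
- bot.move_pose(position, orientation): joint-space move of the TCP to a pose.
- bot.move_linear(position, speed=0.15, rotation=None, until_force=None): straight line of the TCP; rotation=None keeps the orientation; speed is the mean speed in m/s. With until_force (N) it stops when the force on the tool has changed by that much, and returns True; else False.
- bot.goto_joints(angles): joint-space move.
- bot.set_gripper(opening, grasp_force=None): opening from 0.0 (shut) to 1.0 (fully open); grasp_force is the grip in N (None keeps the last); returns when the fingers have stopped.
- bot.wait(seconds).
- bot.solve_ik(position, orientation): joint angles nearest the present ones, or None.
- bot.camera(name): name is "scene" or "side" or "wrist"; returns the picture (420x560x3 uint8, red, green, blue); there is no depth.
- bot.calibration(name): a dict with "mtx" (3x3 intrinsics, pixels), "k1" (the pictures are not rectified: a ray, as slopes to the right and down, at radius r is drawn at 1 + k1 r^2 times it, then the intrinsics apply), "extrinsics" (4x4, takes a point from world to camera coordinates); the wrist camera has in their place "hand_eye" (4x4, takes a point from camera to tool coordinates, whose origin is the TCP and whose axes are the flange's). Camera axes: x right, y down, z forward; pixel columns grow to the right and rows downward; lengths in m; the calibration is good to about 2 mm. A picture is of the moment at which its call begins: read the wrist's pose just before it. calibration takes no time and is no camera call.
A pose or a line that the arm cannot do raises bot.PlanningError and nothing moves.
- bot.close_job(): hands the job in; it is judged then, once.
Trained networks look in the newest picture that a camera, given by its name, has taken for a name from the list of things; names that differ only in an ending like _2 or _b are one class to them, and where a whole thing is asked for, a point or a joint stands for the part that bears it (a point fixed in the world has none). Each returns a list of dicts, best first, with "confidence" (0 to 1); they miss things now and then, are a little off and sometimes report something else, mostly with a low value. They report only what shows in the picture. A call takes as long as a camera call. They do not tell look-alikes from the thing itself.
- bot.search_frame(camera, thing): "bbox" ([left, top, width, height] in pixels, round what is visible of it).
Readings, each from a call of its own:
- bot.read_clock(): time.
- bot.read_joint_positions(): joint angles.
- bot.read_joint_vel(): joint speeds.
- bot.read_joint_efforts(): joint torques, N m.
- bot.read_position(): TCP position.
- bot.read_tool_rot(): TCP orientation.
- bot.read_ft_force(): force on the tool from outside, world axes, zero at the start.
- bot.read_moment(): the same for the moment, N m.
- bot.read_gripper_width(): opening from 0.0 (shut) to 1.0 (fully open).
- bot.read_finger_force(): force on a finger pad.
Only numpy, scipy, OpenCV 4.12 (cv2) and the standard library are available. Lean on these libraries where they do the work, as an engineer would, in place of code of your own. Each camera call takes 0.05 s, during which the arm holds its last target. There are 200 camera calls.

TASK

Load the second drilling jig: press the feeder's red plunger all the way down once and let it come back up, so that a single round brass knob blank comes out of the magazine onto the cross track, then gently push that blank sideways along the track with the closed fingertips until it drops flat into the round pocket of the jig that is still empty. Feed only this one blank, grasp and lift nothing, leave the blank in the other jig and the things lying around where they are, and finish clear of everything.

Things in the scene. Friction and masses are not known exactly. Their poses are not given: they have to be found in the camera images.
- feeder: Magazine feeder for knob blanks, fixed. Origin: on the bench, under the axis of the upright rod magazine (top ring 50 mm square, 66 mm above the bench); z up, -x the side where blanks come out, y along the cross track. Aluminium deck 24 mm above the bench. The plunger housing stands behind the magazine, x = 30 to 101 mm, up to 99 mm high.
- track_mid (a point): Middle of the cross track in front of the magazine, on the deck (feeder x = -44.5 mm, y = 0, 24 mm above the bench). The track is a flat channel along feeder y, 42 mm wide between fences 7 mm high, open above, closed at y = +-120 mm by dark stop brackets 13 mm high; beyond +-74 mm it runs on over the jigs, level with the deck. The back fence has a 45 mm gap at the magazine.
- plunger_top (a point): Centre of the top of the red mushroom knob (36 mm across) of the plunger, in the feeder frame at x = 76.5 mm, y = 0, 140 mm above the bench when up. It moves down with the plunger.
- plunger (a joint): Plunger travel in m: 0 up, 0.023 fully down at a stop; a spring returns it (3 N at the top, 6 N at the bottom; with friction a press takes up to 12 N). Rack and pinion move a shuttle under the stack by twice the travel: a full press pushes the lowest blank to the middle of the cross track (feeder x about -43 to -48 mm, y about 0); on the way up the stack drops by one. A second press feeds the next blank.
- blank_1: The lowest of three brass discs stacked in the magazine: the knob blank that the press feeds. 36 mm across, 12 mm thick, about 45 g; origin: centre of its underside, z up. Starts on the deck under the stack.
- blank_2: The second blank of the stack, like blank_1; must stay in the magazine.
- blank_3: The top blank of the stack, like blank_1; must stay in the magazine.
- blank_jigged: A blank like the others that already lies in the pocket of the other jig; leave it there. It stands 9.5 mm above the deck.
- jig_empty: The empty drilling jig: dark wooden board 60 (x) by 52 (y) by 16 mm, fixed on the feeder's base at one end of the cross track (either end), top level with the deck, axes as the feeder's. It continues the track and its fences. Origin: centre of its underside, 8 mm above the bench.
- jig_empty_pocket (a point): Centre of the floor of the round pocket in the empty jig: 41 mm across, 2.5 mm deep (floor 21.5 mm above the bench), on the track's centre line, at feeder y = +100 or -100 mm. The stop bracket stands right behind the pocket: a blank pushed up to it drops in. Sliding in, the blank dips in front and its rear edge rises about 2.5 mm off the deck for a moment: push gently, fingertips 4 to 6 mm above the deck.
- jig_filled_pocket (a point): The same point of the identical jig at the opposite end of the track, whose pocket holds blank_jigged.
- machine_head_0: Small metal guitar machine head, 35x30x20 mm, loose on the bench behind the jig at feeder -y. Bystander.
- machine_head_1: A second machine head beside it. Bystander.
- pencil: Red carpenter pencil, 120 mm, lying on the bench behind the jig at feeder +y. Bystander.
- vernier: Steel vernier caliper, 200 mm, lying to the right of the feeder. Bystander.
- eraser: Blue abrasive eraser block, 18x24x14 mm, lying on the bench near the pencil. Bystander.
Not all that is in view belongs to the job. Leave any blue or purple look-alike of the blank_jigged alone.

How it is judged:
By the outcome, as a careful person would: the job done as asked, in the order asked, and still so for the second after the job is handed in, with the robot touching nothing.
It also fails if it takes over 48 s, if anything falls off the work surface, if the arm or the gripper's body presses on something with over 40 N, if the wrist force passes 120 N, or if a joint passes its speed limit or range.

## Working session

There is one attempt and no reset: what is moved stays moved. The work goes in short steps, each a Python script; the robot and the scene stay as the last script left them, time stands still between calls to the robot, and variables do not carry over. Pictures are saved under pics/ and viewed, at most 10 in all, crops included, and the job is handed in when it is done.

```bash
mkdir -p pics && ls
python3 - <<'E'
from cell import bot
import cv2
for c in ("scene","side"):
    im=bot.camera(c); cv2.imwrite(f"pics/{c}0.png",im[:,:,::-1])
    print(c,bot.calibration(c))
    for t in ("feeder","plunger_top","jig_empty","blank_jigged","blank_1"):
        print(t,[(d["bbox"],round(d["confidence"],2)) for d in bot.search_frame(c,t)][:3])
print(bot.read_clock())
E
```

```text
pics
scene {'mtx': array([[425.56080226,   0.        , 281.70746409],
       [  0.        , 425.56080226, 211.94617967],
       [  0.        ,   0.        ,   1.        ]]), 'k1': -0.05866055916690259, 'extrinsics': array([[ 0.58037976, -0.81433094, -0.0049455 , -0.36266867],
       [-0.39002811, -0.27263457, -0.87951604,  0.31063441],
       [ 0.71486881,  0.51238219, -0.47584354,  0.5670559 ],
       [ 0.        ,  0.        ,  0.        ,  1.        ]])}
feeder [([251.4, 188.2, 93.7, 98.1], 0.95)]
plunger_top [([318.4, 190.5, 12.0, 22.5], 0.68), ([285.9, 237.3, 10.8, 4.5], 0.67)]
jig_empty [([254.2, 255.1, 33.3, 21.6], 0.81)]
blank_jigged [([264.3, 206.9, 16.3, 10.9], 0.65), ([241.4, 201.0, 11.8, 14.0], 0.64), ([266.7, 196.5, 10.0, 7.2], 0.4)]
blank_1 []
side {'mtx': array([[515.02369707,   0.        , 276.46435801],
       [  0.        , 515.02369707, 216.56737758],
       [  0.        ,   0.        ,   1.        ]]), 'k1': -0.17907647726431045, 'extrinsics': array([[-0.92077739, -0.38998598, -0.00894049,  0.50400503],
       [-0.23340102,  0.56914659, -0.78841367,  0.24040607],
       [ 0.31255873, -0.72386677, -0.61508044,  0.92841507],
       [ 0.        ,  0.        ,  0.        ,  1.        ]])}
feeder [([189.1, 174.8, 138.3, 110.6], 0.95)]
plunger_top [([238.8, 177.2, 15.7, 19.1], 0.71)]
jig_empty [([290.5, 239.1, 29.0, 28.3], 0.72)]
blank_jigged [([139.8, 269.5, 19.4, 22.8], 0.76), ([204.8, 258.0, 17.0, 13.6], 0.71), ([166.7, 294.2, 17.2, 15.7], 0.71)]
blank_1 [([250.2, 241.4, 9.2, 2.7], 0.55), ([247.5, 227.3, 14.4, 7.3], 0.49), ([251.7, 240.3, 9.4, 11.4], 0.43)]
0.6
```

Run:
```python
import cv2
a=cv2.imread("pics/scene0.png")[165:315,205:365]; b=cv2.imread("pics/side0.png")[165:325,125:345]
cv2.imwrite("pics/sc.png",cv2.resize(a,None,fx=5,fy=4*5/4*0.8,interpolation=2) if 0 else cv2.resize(a,None,fx=4,fy=4,interpolation=2))
cv2.imwrite("pics/si.png",cv2.resize(b,None,fx=3.6,fy=3.6,interpolation=2))
```

```text
(no output)
```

View pics/sc.png

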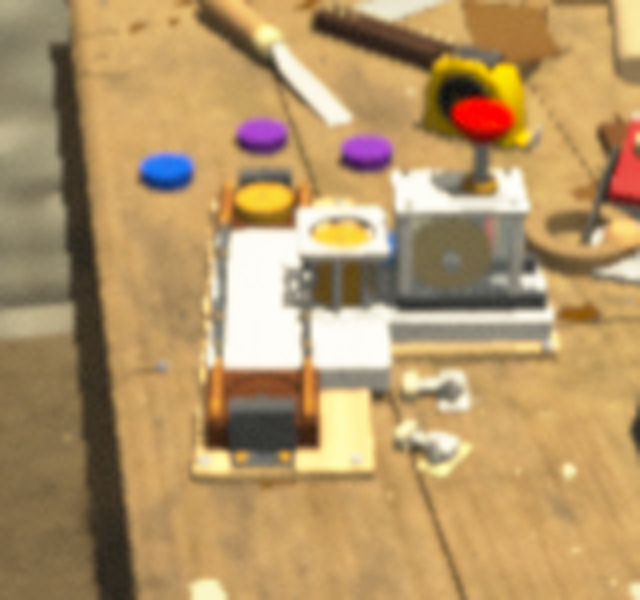

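View pics/si.png

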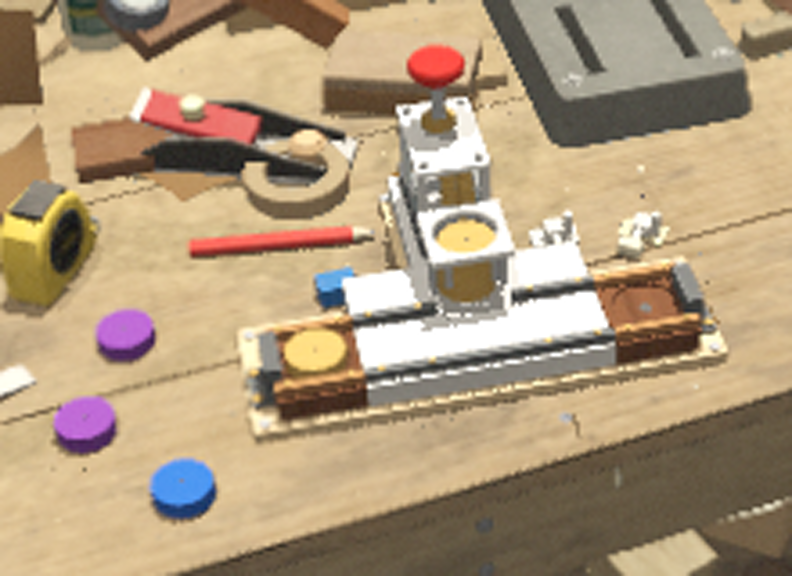

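Both views show the filled jig (brass blank, scene (271,215), side (212,262)) at the end near the pencil, which is feeder +y. The empty pocket (side (304,250)) is at the machine-head end, feeder -y. The blue and purple discs at scene (246,208), (270,199) and (297,203) lie loose on the bench and are look-alikes. Next I fit the feeder pose.

```bash
cat > h.py <<'E'
from cell import bot
import numpy as np, cv2
from scipy.optimize import least_squares
from scipy.spatial.transform import Rotation as R
def w2c(c):
    cal=bot.calibration(c)
    if "extrinsics" in cal: return cal, np.array(cal["extrinsics"])
    T=np.eye(4); q=np.array(bot.read_tool_rot()); T[:3,:3]=R.from_quat(q[[1,2,3,0]]).as_matrix(); T[:3,3]=bot.read_position()
    return cal, np.linalg.inv(T@np.array(cal["hand_eye"]))
def proj(P,cal,E):
    p=E[:3,:3]@P+E[:3,3]; s=p[:2]/p[2]; s=s*(1+cal["k1"]*s@s); return cal["mtx"][:2,:2]@s+cal["mtx"][:2,2]
def f2w(p,F): # feeder->world
    x,y,a=p; c,s=np.cos(a),np.sin(a); F=np.asarray(F,float); return np.array([x+c*F[0]-s*F[1],y+s*F[0]+c*F[1],F[2]])
def fit(obs,p0):
    r=lambda p: np.concatenate([proj(f2w(p,F),c,E)-uv for c,E,F,uv in obs])
    s=least_squares(r,p0,loss="soft_l1"); return s.x, r(s.x).reshape(-1,2)
E
python3 - <<'E'
from h import *
S=w2c("scene"); D=w2c("side"); m=.001
K=[.0765,0,.140];G=[0,0,.066];B=[-.0445,.1,.0335];P=[-.0445,-.1,.0215]
obs=[(*S,K,(325.5,193.3)),(*S,G,(290.5,222)),(*S,B,(271.2,215)),(*D,K,(246.1,182.8)),(*D,G,(253.9,228.6)),(*D,B,(212.5,262.2)),(*D,P,(304.4,250))]
for a in (-2,-.5,.5,2):
    p,r=fit(obs,[.5,0,a]); print(p.round(4),np.abs(r).max().round(1))
print(r.round(1).tolist())
for n in (K,G,[-.0445,0,.024],P,B): print(f2w(p,n).round(4))
print(bot.calibration("wrist"))
q=np.array(bot.read_tool_rot()); print(q, bot.read_clock())
E
```

```text
[ 0.6121 -0.0332 -0.9299] 1.8
[ 0.6121 -0.0332 -0.9299] 1.8
[ 0.6121 -0.0332 -0.9299] 1.8
[ 0.6121 -0.0332 -0.9299] 1.8
[[0.2, -1.3], [-0.2, 0.1], [-0.4, -1.2], [-0.1, -1.8], [0.5, 0.4], [0.0, -0.6], [0.1, 0.2]]
[ 0.6579 -0.0945  0.14  ]
[ 0.6121 -0.0332  0.066 ]
[0.5855 0.0025 0.024 ]
[ 0.5054 -0.0573  0.0215]
[0.6657 0.0623 0.0335]
{'mtx': array([[347.72159641,   0.        , 280.71887533],
       [  0.        , 347.72159641, 211.98072256],
       [  0.        ,   0.        ,   1.        ]]), 'k1': -0.08889482183397075, 'hand_eye': array([[ 7.47905470e-04, -9.61783293e-01, -2.73810772e-01,
         6.90054434e-02],
       [ 9.99998802e-01,  3.48310320e-04,  1.50799593e-03,
         1.38115302e-04],
       [-1.35499417e-03, -2.73811572e-01,  9.61782401e-01,
        -1.43339516e-01],
       [ 0.00000000e+00,  0.00000000e+00,  0.00000000e+00,
         1.00000000e+00]])}
[ 2.46817473e-05  9.81454834e-01  1.91693529e-01 -1.44543632e-06] 0.6
```

```bash
cat >> h.py <<'E'
P0=[.6121,-.0332,-.9299]
def Q(p): t=p[2]-np.pi/2; return [0,np.cos(t/2),np.sin(t/2),0]  # tool x along feeder -y
E
python3 - <<'E'
from h import *
T=f2w(P0,[.01,-.02,.25]); print(bot.solve_ik(T,Q(P0)))
bot.set_gripper(0.0)
bot.move_pose(T,Q(P0)); print(bot.read_position(),bot.read_joint_positions(),bot.read_clock())
cal,E=w2c("wrist"); np.save("E1.npy",E)
im=bot.camera("wrist")[:,:,::-1].copy(); cv2.imwrite("pics/w1.png",im)
pts=dict(K=[.0765,0,.140],G=[0,0,.066],B=[-.0445,.1,.0335],P=[-.0445,-.1,.0215],M=[-.0445,0,.024])
for n,F in pts.items(): print(n,proj(f2w(P0,F),cal,E).round(1))
for t in ("plunger_top","blank_jigged","jig_empty"): print(t,[(d["bbox"],d["confidence"]) for d in bot.search_frame("wrist",t)][:3])
E
```

```text
[-0.21017145  0.41765985 -0.00843902  1.14469746  0.         -0.85106777]
[ 0.60195192 -0.05384056  0.24993565] [-2.11179936e-01  4.17708041e-01 -8.52960437e-03  1.14464704e+00
 -2.20823292e-04 -8.50826678e-01] 3.5333
K [196.1 234.8]
G [291.9 209.4]
B [328.9 285.7]
P [334.4 104.5]
M [331.4 199.2]
plunger_top [([176.7, 210.9, 44.2, 41.6], 0.86)]
blank_jigged [([317.0, 266.3, 27.0, 33.1], 0.56), ([276.2, 348.6, 5.1, 15.5], 0.52)]
jig_empty [([303.0, 73.8, 59.0, 55.5], 0.95), ([173.8, 65.3, 193.6, 244.9], 0.74)]
```

View pics/w1.png

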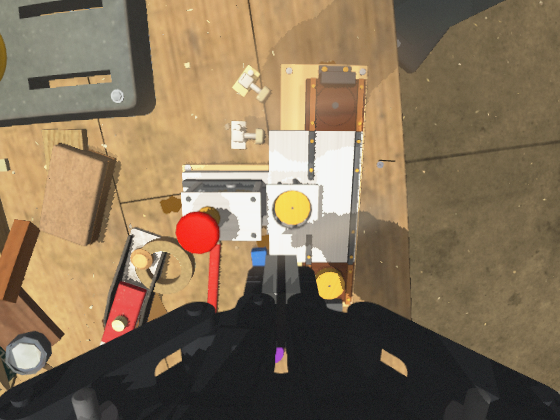

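The wrist view shows the red knob at (197,232), the magazine top at (292,208), the empty pocket at (335,104) and the filled jig at (330,286), all within about 2 px of prediction. I'll refine the fit with these, then press.

Run:
```python
from h import *
im=cv2.imread("pics/w1.png").astype(int); b,g,r=im[...,0],im[...,1],im[...,2]
mask=((r>170)&(g<70)&(b<70)).astype(np.uint8)[200:262,160:235]
n,l,s,c=cv2.connectedComponentsWithStats(mask); i=1+s[1:,4].argmax(); bb=s[i]; k=(160+bb[0]+bb[2]/2-.5,200+bb[1]+bb[3]/2-.5)
print(k,bb)
E=np.load("E1.npy"); W=(bot.calibration("wrist"),E)
obs=[(*W,[.0765,0,.136],k),(*W,[0,0,.066],(292,208)),(*W,[-.0445,.1,.0335],(329.8,286)),(*W,[-.0445,-.1,.0215],(335.5,104.2))]
p,res=fit(obs,P0); print("wrist only",p.round(4),res.round(1).tolist())
S=w2c("scene"); D=w2c("side")
obs+=[(*S,[0,0,.066],(290.5,222)),(*D,[0,0,.066],(253.9,228.6)),(*D,[-.0445,.1,.0335],(212.5,262.2)),(*D,[-.0445,-.1,.0215],(304.4,250))]
p,res=fit(obs,P0); print("all",p.round(4),res.round(1).tolist())
open("h.py","a").write(f"P0={p.round(5).tolist()}\n")
up=f2w(p,[.0765,0,.165]); bot.move_pose(up,Q(p))
hit=bot.move_linear(f2w(p,[.0765,0,.136]),speed=.05,until_force=2.0); print("touch",hit,bot.read_position(),bot.read_ft_force(),bot.read_clock())
```

```text
(np.float64(196.5), np.float64(232.5)) [  16   12   42   42 1357]
wrist only [ 0.6115 -0.0333 -0.932 ] [[1.0, -0.2], [0.1, 0.9], [-0.8, -0.7], [-0.6, -0.1]]
all [ 0.6117 -0.0333 -0.9316] [[0.9, -0.0], [0.0, 1.1], [-0.9, -0.6], [-0.8, 0.1], [-0.3, 0.2], [0.7, 0.4], [0.2, -0.6], [0.3, 0.3]]
touch True [ 0.65719593 -0.09425971  0.13765593] [0.60581583 0.16927385 2.57104847] 4.7917
```

Run:
```python
from h import *
x=f2w(P0,[.0765,0,.112]); 
hit=bot.move_linear(x,speed=.03,until_force=25); print(hit,bot.read_position(),bot.read_ft_force(),bot.read_clock())
bot.wait(.3); print(bot.read_position(),bot.read_ft_force())
bot.move_linear(f2w(P0,[.0765,0,.165]),speed=.05); print(bot.read_position(),bot.read_ft_force(),bot.read_clock())
bot.move_linear(f2w(P0,[.01,.03,.25]),speed=.15)
cal,E=w2c("wrist"); np.save("E2.npy",E)
im=bot.camera("wrist")[:,:,::-1].copy(); cv2.imwrite("pics/w2.png",im)
s=bot.camera("side")[:,:,::-1]; cv2.imwrite("pics/s2.png",cv2.resize(s[165:325,125:345],None,fx=3.6,fy=3.6,interpolation=2))
print(proj(f2w(P0,[-.0445,0,.036]),cal,E),proj(f2w(P0,[-.0445,-.1,.0215]),cal,E))
```

```text
True [ 0.65727995 -0.09432682  0.11702685] [-2.03397004  0.29618275  6.71114826] 5.5417
[ 0.65727338 -0.09431696  0.11691082] [-1.64890233  0.22478763  6.72614192]
[ 0.65705931 -0.09462073  0.16455015] [-0.1796705  -0.10311331 -0.15645064] 6.9667
[334.31003773 154.72539359] [335.55521482  53.49125342]
```

View pics/w2.png

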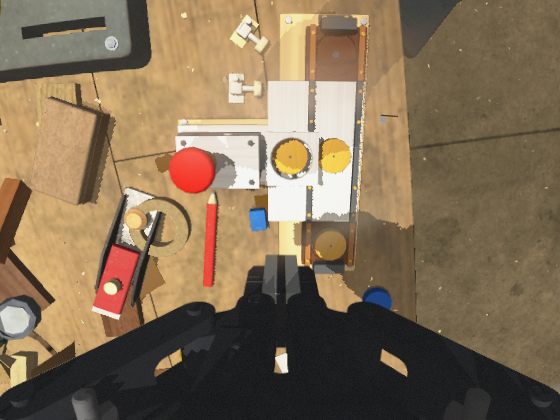

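View pics/s2.png

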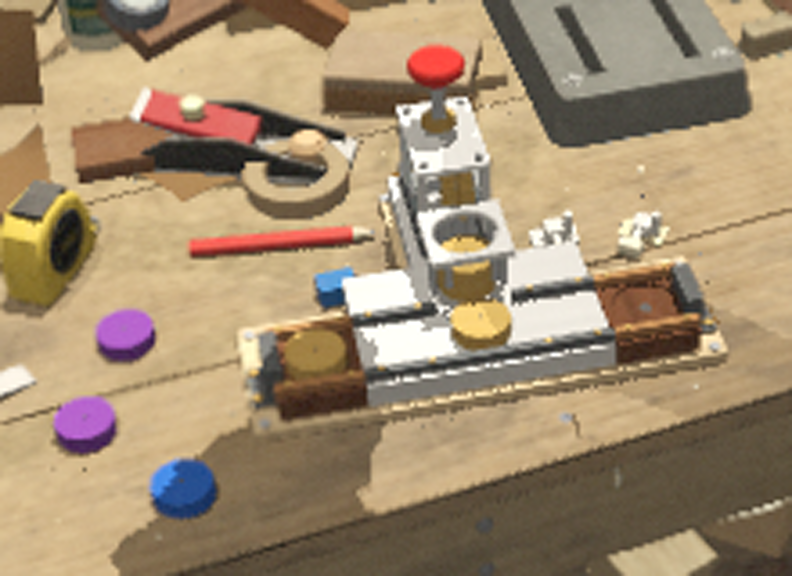

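The wrist and side views show one blank on the track at wrist (335,155), where predicted. The plunger is up and two blanks remain in the magazine. I'll push with the tool turned so that the narrow 22 mm side faces the fences and the magazine.

```bash
cat >> h.py <<'E'
def QX(p): t=p[2]+np.pi; return [0,np.cos(t/2),np.sin(t/2),0]  # tool x along feeder -x, tool y along feeder +y
E
python3 - <<'E'
from h import *
X=-.0450
w=lambda y,z: f2w(P0,[X,y,z])
bot.move_pose(w(.046,.16),QX(P0))
print(bot.read_joint_positions().round(2) if hasattr(bot.read_joint_positions(),'round') else 0, bot.read_clock())
print(bot.move_linear(w(.046,.029),speed=.06,until_force=6),bot.read_position())
f0=np.array(bot.read_ft_force())
print(bot.move_linear(w(-.045,.029),speed=.03,until_force=6),bot.read_position(),np.array(bot.read_ft_force())-f0)
print(bot.read_clock())
s=bot.camera("side")[:,:,::-1]; cv2.imwrite("pics/s3.png",cv2.resize(s[165:325,125:345],None,fx=3.6,fy=3.6,interpolation=2))
E
```

```text
[-0.07  0.51 -0.1   0.96 -0.    0.86] 9.4333
False [0.62202501 0.03025307 0.02930075]
False [ 0.54877315 -0.02396704  0.02897923] [ 1.10927086 -0.68196363 -0.34052874]
14.95
```

View pics/s3.png

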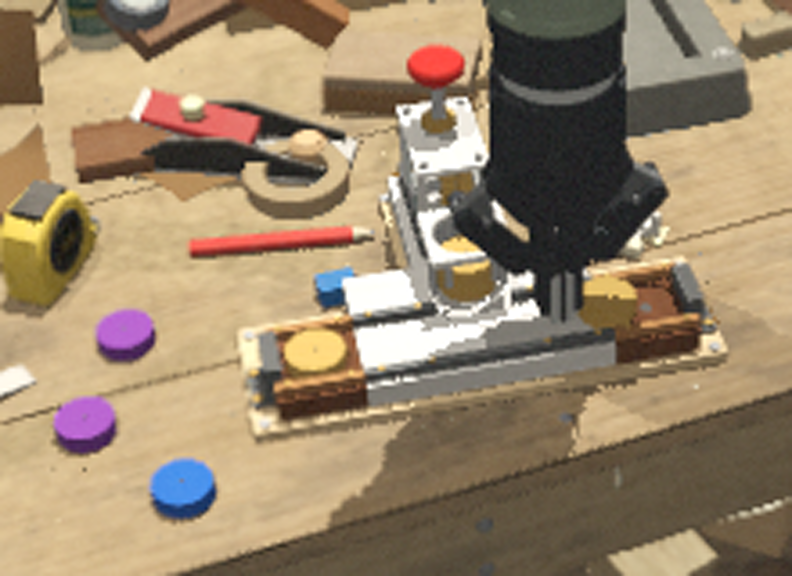

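The blank (crop (605,300)) is ahead of the tips at the edge of the pocket, and everything else is untouched. I'll continue slowly.

Run:
```python
from h import *
w=lambda y,z: f2w(P0,[-.0450,y,z])
y=lambda: round(float((np.array(bot.read_position())[:2]-P0[:2])@[-np.sin(P0[2]),np.cos(P0[2])]),4)
f0=np.array(bot.read_ft_force())
print(bot.move_linear(w(-.0705,.029),speed=.012,until_force=5),y(),np.array(bot.read_ft_force())-f0)
bot.wait(.2)
bot.move_linear(w(-.045,.029),speed=.05)
bot.move_linear(w(-.03,.18),speed=.12); print(bot.read_clock())
cal,E=w2c("wrist")
im=bot.camera("wrist")[:,:,::-1].copy()
u=proj(w(-.1,.0335),cal,E); print(u)
s=bot.camera("side")[:,:,::-1]
a=cv2.resize(s[215:285,185:340],(620,280),interpolation=2)
x0,y0=int(np.clip(u[0]-77,0,405)),int(np.clip(u[1]-40,0,340)); b=cv2.resize(im[y0:y0+80,x0:x0+155],(620,320),interpolation=2)
cv2.imwrite("pics/end.png",np.vstack([a,b])); print(x0,y0)
```

```text
False -0.0704 [ 0.24285176 -0.60402257  0.36184995]
19.55
[200.52534676 197.64649691]
123 157
```

View pics/end.png

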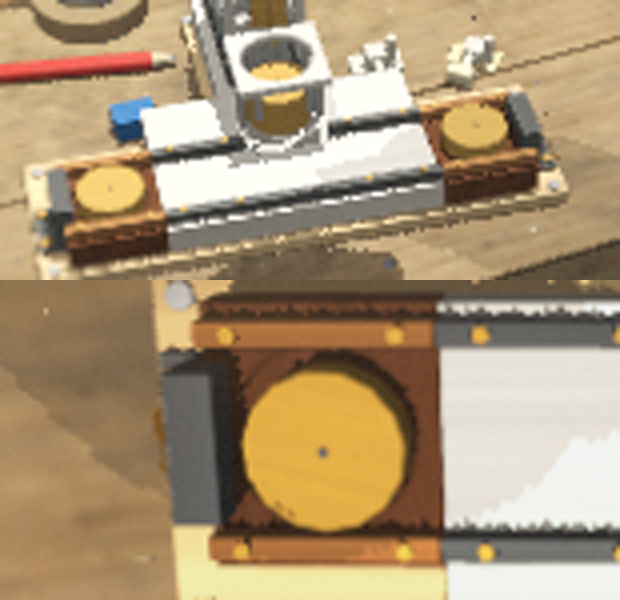

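The wrist crop shows the blank centre about 3 mm short of the pocket centre, and the side crop shows it slightly tilted. It hasn't dropped yet and needs a few millimetres more.

Run:
```python
from h import *
w=lambda y,z: f2w(P0,[-.0450,y,z])
y=lambda: round(float((np.array(bot.read_position())[:2]-P0[:2])@[-np.sin(P0[2]),np.cos(P0[2])]),4)
bot.move_linear(w(-.052,.06),speed=.12); bot.move_linear(w(-.052,.029),speed=.06)
bot.move_linear(w(-.068,.029),speed=.03,until_force=5)
f0=np.array(bot.read_ft_force())
print(bot.move_linear(w(-.077,.029),speed=.01,until_force=4),y(),np.array(bot.read_ft_force())-f0)
bot.wait(.2)
bot.move_linear(w(-.052,.029),speed=.05)
bot.move_linear(w(-.03,.18),speed=.12); print(bot.read_clock())
cal,E=w2c("wrist")
im=bot.camera("wrist")[:,:,::-1].copy()
print(proj(w(-.1,.0335),cal,E))
s=bot.camera("side")[:,:,::-1]
a=cv2.resize(s[215:285,185:340],(620,280),interpolation=2)
b=cv2.resize(im[157:237,123:278],(620,320),interpolation=2)
cv2.imwrite("pics/end2.png",np.vstack([a,b]))
```

```text
False -0.0767 [ 0.87531891  1.35884227 -0.5681497 ]
25.4917
[200.58710494 197.69668744]
```

View pics/end2.png

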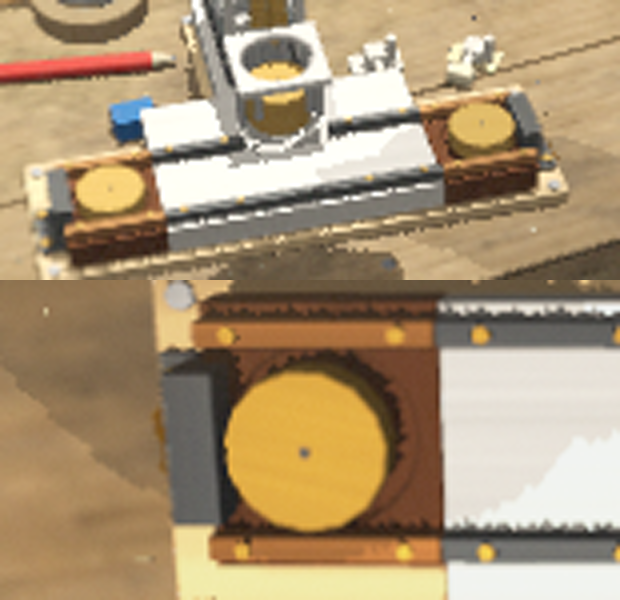

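The blank now sits up against the bracket and looks flat. I'll confirm it is seated with a view from straight above the pocket.

Run:
```python
from h import *
bot.move_linear(f2w(P0,[.0245,-.1,.14]),speed=.12); bot.wait(.3)
cal,E=w2c("wrist"); im=bot.camera("wrist")[:,:,::-1].copy(); cv2.imwrite("pics/w5.png",im)
u=proj(f2w(P0,[-.0445,-.1,.0335]),cal,E); print(u,proj(f2w(P0,[-.0445,-.1,.024]),cal,E),bot.read_clock())
x,y=int(u[0]-50),max(0,int(u[1]-50)); print(x,y)
cv2.imwrite("pics/w5c.png",cv2.resize(im[y:y+100,x:x+100],(600,600),interpolation=2))
```

```text
[280.94628015 114.13377395] [280.94229254 114.10071028] 26.975
230 64
```

View pics/w5c.png

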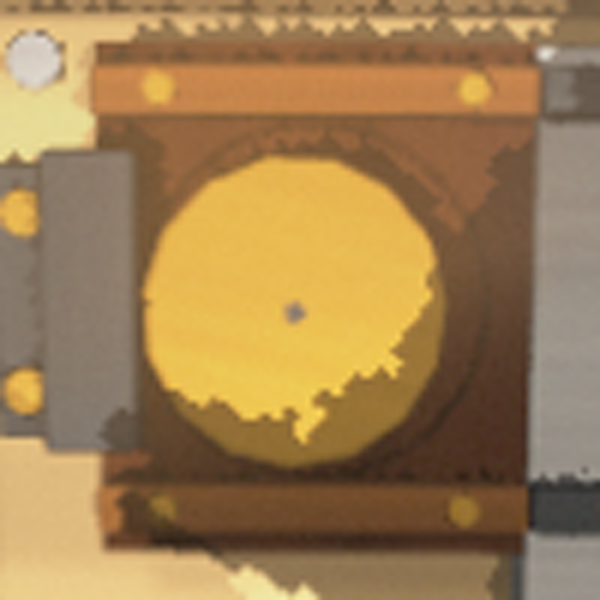

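Run:
```python
from h import *
bot.move_linear(f2w(P0,[.0245,.1,.14]),speed=.15); bot.wait(.3)
cal,E=w2c("wrist"); im=bot.camera("wrist")[:,:,::-1].copy(); cv2.imwrite("pics/w6.png",im); print(bot.read_clock())
u=proj(f2w(P0,[-.0445,.1,.0335]),cal,E); print(u)
o=[]
for f,c in (("pics/w5.png",(281,114)),("pics/w6.png",u)):
    i=cv2.imread(f); x,y=int(c[0])-50,int(c[1])-50; t=i[y:y+100,x:x+100]; o.append(cv2.resize(t,(400,400),interpolation=2))
    h=cv2.cvtColor(t,cv2.COLOR_BGR2HSV); m=cv2.inRange(h,(17,140,60),(32,255,255)); m=cv2.morphologyEx(m,cv2.MORPH_CLOSE,np.ones((3,3)))
    n,l,s,cc=cv2.connectedComponentsWithStats(m); k=1+s[1:,4].argmax()
    cs,_=cv2.findContours((l==k).astype(np.uint8),cv2.RETR_EXTERNAL,cv2.CHAIN_APPROX_NONE); print(s[k],cv2.fitEllipse(cs[0]))
cv2.imwrite("pics/cmp.png",np.hstack(o))
```

```text
28.8083
[281.86180496 113.54221653]
[  22   26   52   52 2078] ((47.480167388916016, 51.2719841003418), (49.93522262573242, 51.16987991333008), 1.2923951148986816)
[  27   25   50   52 1872] ((52.5815544128418, 50.35163116455078), (45.42839813232422, 51.91912841796875), 9.314912796020508)
```

View pics/cmp.png

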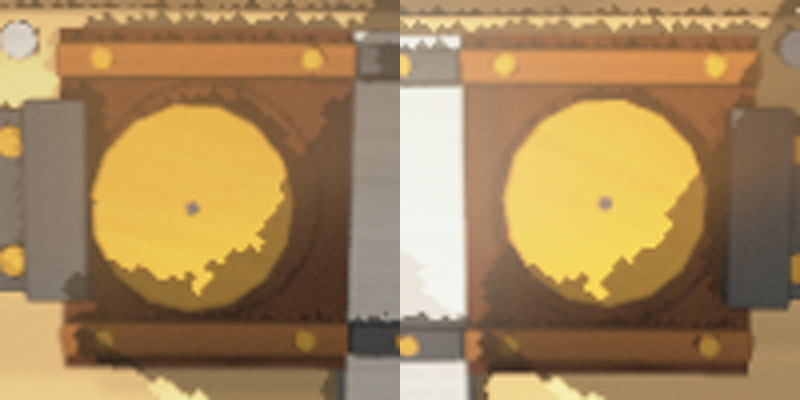

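The blank fills the pocket area but sits close to the bracket, and these views can't resolve a 2.5 mm height difference. A very light touch on its top will show it: 33.5 mm above the bench if seated, 36 mm if it is hung up on the rim.

Run:
```python
from h import *
w=lambda z: f2w(P0,[-.0435,-.0995,z])
bot.move_linear(w(.14),speed=.2); bot.move_linear(w(.045),speed=.1); bot.wait(.2)
f0=np.array(bot.read_ft_force())
hit=bot.move_linear(w(.0325),speed=.01,until_force=1.5); print(hit,bot.read_position()[2],np.array(bot.read_ft_force())-f0,bot.read_clock())
bot.move_linear(w(.05),speed=.05)
print(bot.read_clock())
```

```text
True 0.03357730281603183 [ 0.24214417 -0.13087749  4.05909279] 32.35
32.8417
```

The touch came at 33.6 mm with about 4 N, so the blank is flat on the pocket floor. I'll retreat and hand in.

Run:
```python
from h import *
bot.move_linear(f2w(P0,[-.0435,-.0995,.20]),speed=.15)
bot.move_linear([.42,-.15,.28],speed=.2); bot.wait(.3)
print(bot.read_clock(),bot.read_ft_force()); print(bot.close_job())
```

```text
35.1917 [-0.22558865 -0.06287531  0.60519325]
the job is handed in; nothing more can be done
None
```

I pressed the plunger once to feed one blank and pushed it into the empty jig; a light touch on its top at 33.6 mm (33.5 mm if seated) shows it lies flat in the pocket, and I handed the job in at 35.2 s with the arm clear.

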